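# Finish the tin pyramid and hold up the overfilled tin

### The job

One of the three red tins on the light tray is overfilled, which can only be told by its weight: heft them, lay the two lighter ones side by side as the second layer of the display pyramid, each lying saddled in a gap between two brown tins and parallel to them, and leave the brown row and the other things where they are. Finish with the heaviest red tin held up still in the gripper, well clear of everything, about 25 cm above the table: the program ends while still holding it.

Things in the scene. Friction and masses are not known exactly. Their poses are not given: they have to be found in the camera images.
- tin_a: red round tin, brass lid, thin cream band, 60 mm diameter, 50 mm long, lying on its round side in a groove of the tin tray. Origin at its middle, also its balance point; y is its long axis (flat ends at y = +-25 mm, lid at +y). Of the three like red tins one, any of them, weighs 0.5 to 0.66 kg, the others 0.2 to 0.24 kg each.
- tin_b: red round tin, brass lid, thin cream band, 60 mm diameter, 50 mm long, lying on its round side in a groove of the tin tray. Origin at its middle, also its balance point; y is its long axis (flat ends at y = +-25 mm, lid at +y). Of the three like red tins one, any of them, weighs 0.5 to 0.66 kg, the others 0.2 to 0.24 kg each.
- tin_c: red round tin, brass lid, thin cream band, 60 mm diameter, 50 mm long, lying on its round side in a groove of the tin tray. Origin at its middle, also its balance point; y is its long axis (flat ends at y = +-25 mm, lid at +y). Of the three like red tins one, any of them, weighs 0.5 to 0.66 kg, the others 0.2 to 0.24 kg each.
- base_a: dark brown round tin with a brass lid, 60 mm diameter, 50 mm long, 0.3 kg, lying loose in a groove of the stand; part of the display's bottom row. Origin at its middle, y along its axis.
- base_b: dark brown round tin with a brass lid, 60 mm diameter, 50 mm long, 0.3 kg, lying loose in a groove of the stand; part of the display's bottom row. Origin at its middle, y along its axis.
- base_c: dark brown round tin with a brass lid, 60 mm diameter, 50 mm long, 0.3 kg, lying loose in a groove of the stand; part of the display's bottom row. Origin at its middle, y along its axis.
- gap_0 (a point): the place of a tin's middle when it lies saddled between base_a and base_b of the bottom row, parallel to them: 49 mm above and 34 mm to the side of their middles. y is the axis along which the tin lies, z up. The two places are 68 mm apart.
- gap_1 (a point): the place of a tin's middle when it lies saddled between base_b and base_c of the bottom row, parallel to them: 49 mm above and 34 mm to the side of their middles. y is the axis along which the tin lies, z up. The two places are 68 mm apart.
- stand: dark wooden display board, fixed, 220 x 64 mm and 12 mm thick; origin under its middle, x along its length. Three grooves 68 mm apart, between ribs 7 mm high, hold the brown tins (their middles 42 mm above the table).
- tin_tray: light wooden board, fixed, 234 x 64 mm and 6 mm thick; origin under its middle, x along its length. Three grooves 75 mm apart, at x = -75, 0 and +75 mm, between ribs 7 mm high, hold the red tins at the start (their middles 36 mm above the table, axes along the board's y).
- round_box_0: round chip-wood box, 90 mm across, 58 mm high; bystander. Origin under its middle.
- round_box_1: round chip-wood box, 90 mm across, 36 mm high; bystander. Origin under its middle.
Not all that is in view belongs to the job. What is shaped like the tin_b but turquoise is not meant.

How it is judged (in metres and radians):
At the end, for the whole second after the job is handed in: The heaviest red tin is in the fingers, still, its middle over 0.20 m above the table. The two lighter ones lie at rest, one in each gap on both brown tins there: middle within 20 mm of the gap's site, axis within 0.35 rad of the row's, pressing on each with under 2.1 N (the heavy one presses more) (((height (world z) of tin_a above 0.2 m and contact force between tin_a and the fingers above 3 N and linear speed of tin_a below 0.03 m/s and (distance between tin_b and gap_0 below 0.02 m and angle between the y axis of tin_b and the y axis of gap_0, either way round below 0.35 rad and linear speed of tin_b below 0.03 m/s and contact force between tin_b and base_a between 0.2 and 2.1 N and contact force between tin_b and base_b between 0.2 and 2.1 N) and (distance between tin_c and gap_1 below 0.02 m and angle between the y axis of tin_c and the y axis of gap_1, either way round below 0.35 rad and linear speed of tin_c below 0.03 m/s and contact force between tin_c and base_b between 0.2 and 2.1 N and contact force between tin_c and base_c between 0.2 and 2.1 N)) or (height (world z) of tin_a above 0.2 m and contact force between tin_a and the fingers above 3 N and linear speed of tin_a below 0.03 m/s and (distance between tin_c and gap_0 below 0.02 m and angle between the y axis of tin_c and the y axis of gap_0, either way round below 0.35 rad and linear speed of tin_c below 0.03 m/s and contact force between tin_c and base_a between 0.2 and 2.1 N and contact force between tin_c and base_b between 0.2 and 2.1 N) and (distance between tin_b and gap_1 below 0.02 m and angle between the y axis of tin_b and the y axis of gap_1, either way round below 0.35 rad and linear speed of tin_b below 0.03 m/s and contact force between tin_b and base_b between 0.2 and 2.1 N and contact force between tin_b and base_c between 0.2 and 2.1 N)) or (height (world z) of tin_b above 0.2 m and contact force between tin_b and the fingers above 3 N and linear speed of tin_b below 0.03 m/s and (distance between tin_a and gap_0 below 0.02 m and angle between the y axis of tin_a and the y axis of gap_0, either way round below 0.35 rad and linear speed of tin_a below 0.03 m/s and contact force between tin_a and base_a between 0.2 and 2.1 N and contact force between tin_a and base_b between 0.2 and 2.1 N) and (distance between tin_c and gap_1 below 0.02 m and angle between the y axis of tin_c and the y axis of gap_1, either way round below 0.35 rad and linear speed of tin_c below 0.03 m/s and contact force between tin_c and base_b between 0.2 and 2.1 N and contact force between tin_c and base_c between 0.2 and 2.1 N)) or (height (world z) of tin_b above 0.2 m and contact force between tin_b and the fingers above 3 N and linear speed of tin_b below 0.03 m/s and (distance between tin_c and gap_0 below 0.02 m and angle between the y axis of tin_c and the y axis of gap_0, either way round below 0.35 rad and linear speed of tin_c below 0.03 m/s and contact force between tin_c and base_a between 0.2 and 2.1 N and contact force between tin_c and base_b between 0.2 and 2.1 N) and (distance between tin_a and gap_1 below 0.02 m and angle between the y axis of tin_a and the y axis of gap_1, either way round below 0.35 rad and linear speed of tin_a below 0.03 m/s and contact force between tin_a and base_b between 0.2 and 2.1 N and contact force between tin_a and base_c between 0.2 and 2.1 N)) or (height (world z) of tin_c above 0.2 m and contact force between tin_c and the fingers above 3 N and linear speed of tin_c below 0.03 m/s and (distance between tin_a and gap_0 below 0.02 m and angle between the y axis of tin_a and the y axis of gap_0, either way round below 0.35 rad and linear speed of tin_a below 0.03 m/s and contact force between tin_a and base_a between 0.2 and 2.1 N and contact force between tin_a and base_b between 0.2 and 2.1 N) and (distance between tin_b and gap_1 below 0.02 m and angle between the y axis of tin_b and the y axis of gap_1, either way round below 0.35 rad and linear speed of tin_b below 0.03 m/s and contact force between tin_b and base_b between 0.2 and 2.1 N and contact force between tin_b and base_c between 0.2 and 2.1 N)) or (height (world z) of tin_c above 0.2 m and contact force between tin_c and the fingers above 3 N and linear speed of tin_c below 0.03 m/s and (distance between tin_b and gap_0 below 0.02 m and angle between the y axis of tin_b and the y axis of gap_0, either way round below 0.35 rad and linear speed of tin_b below 0.03 m/s and contact force between tin_b and base_a between 0.2 and 2.1 N and contact force between tin_b and base_b between 0.2 and 2.1 N) and (distance between tin_a and gap_1 below 0.02 m and angle between the y axis of tin_a and the y axis of gap_1, either way round below 0.35 rad and linear speed of tin_a below 0.03 m/s and contact force between tin_a and base_b between 0.2 and 2.1 N and contact force between tin_a and base_c between 0.2 and 2.1 N)))); the arm keeps its last pose, push and grip.
It fails at once if a tin of the bottom row is pushed more than 20 mm (distance of any of base_a, base_b, base_c from where it was at the start of the episode above 0.02 m).
It fails at once if a round box is pushed more than 30 mm (distance of any of round_box_0, round_box_1 from where it was at the start of the episode above 0.03 m).
It also fails if it takes over 72 s, if anything falls off the work surface, if the arm or the gripper's body presses on something with over 40 N, if the wrist force passes 120 N, or if a joint passes its speed limit or range.

### The arm

A 6-joint arm with a two-finger parallel gripper is mounted at the origin on a cart in front of the work surface, level with it; the furniture and walls round the work are solid. World frame = base frame: x ahead of the robot, y to its left, z up, the work surface at z = 0. Lengths are in mm, angles in degrees, forces in N, time in s.
With the tool pointing down it reaches from about 300 to 850 mm from the base axis. Payload 4.2 kg.
Tool frame: the origin (TCP) lies midway between the tips of the shut fingers; the grasp point (between the pads) lies 19 mm behind it; z points along the fingers, y is the line along which they close (so a half turn about z gives the same grasp; the last joint's range is limited). The gripper opens to 91 mm and grips with 3 to 60 N. Pads are 32 mm wide; open, the fingers measure 118 mm over their backs; the gripper's body (76 mm by 178 mm) begins 60 mm behind the grasp point.
Start: joints at [71.391, 18.312, 89.639, -0, 72.044, -1.146], TCP at [172.561, 548.512, 213.976] pointing down, gripper open.
Joint ranges: [-177.97, 177.97], [-48.28, 115.42], [12.27, 149.76], [-77.06, 257.06], [2.81, 150.46], [-146.56, 146.56]. Speed limits (degrees/s): [147.25, 147.25, 180, 180, 180, 180].

### API

Orientations are given as [roll, pitch, yaw] about the fixed x, y, z axes, in that order (R = Rz(yaw) Ry(pitch) Rx(roll)).
In Python, from workcell import env gives the robot as it stands.
- The arm moves only by the shell command python3 -m jog 'ROWS' [FORCE]. ROWS is a JSON object of lists of equal length, an entry for each row: "jaw": the finger opening in mm, from 0 to 91.2; "slide": the shift along the tool's x, y, z in units of 30 mm (1.0 is 30 mm), a list of three; "spin": the turn about the tool's z in units of 8 degrees (1.0 is 8 degrees). In form: {"jaw": [jaw, ...], "slide": [[dx, dy, dz], ...], "spin": [spin, ...]}. A call has 1 to 10 rows; each row shifts and turns the commanded pose from where the row before left it, along the tool's axes as they then stand; what a row does not reach is not made up. A row lasts 1/10 s, in which the tool goes at most 50 mm and 8.59 degrees, less where a joint would pass 70% of its speed; a pose out of reach is approached as far as the arm can. A call is refused whole if a number of a shift passes 1 or a number of a turn 1, either way. A call with a gripper value outside its range is refused whole. The fingers move at their own pace and stop on an object; FORCE is the grip in N (left out, the last holds). Time passes only in rows, so rows that do not move let the fingers close. It gives the time, the measured TCP pose, the force, the opening and the grip force at its end, in the units of the state.
- env.state(): the state, without advancing time (a new reading comes with each control period).
- env.grab_frame(name): name is "side" or "top" or "wrist"; returns the picture (480x640x3 uint8, red, green, blue); there is no depth.
- env.camera_model(name): a dict with "fx", "fy", "cx", "cy" (pixels), "camera_from_world" (4x4, takes a point from world to camera coordinates). Camera axes: x right, y up, looking along -z (the intrinsics and any distortion apply to the point x, -y, -z); pixel columns grow to the right and rows downward; lengths in mm; the calibration is good to about 2 mm. A picture is of the moment at which its call begins: read the wrist's pose just before it. camera_model takes no time and is no camera call; for the wrist camera it gives the pose at the moment of the call.
- env.job_done(): hands the job in; it is judged then, once.
The state is a dict: "time_s": time; "qpos": joint angles; "qvel": joint speeds; "effort": joint torques, N m; "ee_pos": TCP position; "ee_rot": TCP orientation; "force": force on the tool from outside, world axes, zero at the start; "torque": the same for the moment, N m; "gripper_width": finger opening in mm; "gripper_force": force on a finger pad.
Only numpy, scipy, OpenCV 4.12 (cv2) and the standard library are available. Lean on these libraries where they do the work, as an engineer would, in place of code of your own. Each camera call takes 0.05 s, during which the arm holds its last target. There are 200 camera calls.

## Working session

There is one attempt and no reset: what is moved stays moved. The work goes in short steps, Python scripts to look and compute and a shell command to move; the robot and the scene stay as the last step left them, time stands still between calls to the robot, and variables do not carry over. Pictures are saved under pics/ and viewed, at most 10 in all, crops included, and the job is handed in when it is done.

```bash
ls; mkdir -p pics; python3 - <<'E'
from workcell import env
import cv2,numpy as np
print(env.state())
a=[]
for n in("top","side"):
    f=env.grab_frame(n); cv2.imwrite(f"pics/{n}0.png",f[:,:,::-1]); m=env.camera_model(n); print(n,m)
E
```

```text
pics
{'time_s': 0.0, 'qpos': array([ 7.13893740e+01,  1.83513503e+01,  8.97048431e+01, -3.46890445e-04,
        7.20415228e+01, -1.14622348e+00]), 'qvel': array([-0.01842098, -0.04688847, -0.11307865, -0.06100233, -0.01762196,
       -0.01968029]), 'effort': array([ 1.54043883e-03, -4.12476075e+01, -2.31976193e+01,  7.29674287e-02,
        4.58948000e-02, -1.24849171e-04]), 'ee_pos': array([172.41596858, 548.03839213, 213.13376199]), 'ee_rot': array([-1.79902297e+02, -1.62497627e-03,  1.62535703e+02]), 'force': array([-0.08667638,  0.5389984 , -0.52418653]), 'torque': array([ 0.00813695, -0.00084254,  0.01185154]), 'gripper_force': 0.0, 'gripper_width': 91.08420379810316}
top {'fx': 479.5566217521261, 'fy': 479.5566217521261, 'cx': 312.9180296305844, 'cy': 241.10788715079698, 'camera_from_world': array([[-2.79207113e-02, -9.99609220e-01,  1.35661545e-03,
        -9.88977790e+01],
       [ 9.91130499e-01, -2.75074387e-02,  1.30014134e-01,
        -4.94608124e+02],
       [-1.29926010e-01,  4.97467004e-03,  9.91511213e-01,
        -9.82098915e+02],
       [ 0.00000000e+00,  0.00000000e+00,  0.00000000e+00,
         1.00000000e+00]])}
side {'fx': 445.2357136659013, 'fy': 445.2357136659013, 'cx': 327.2383775551624, 'cy': 240.26045848583013, 'camera_from_world': array([[ 2.84408968e-01, -9.58599057e-01, -1.41204152e-02,
        -2.72054207e+02],
       [ 7.08636549e-01,  2.00281236e-01,  6.76551304e-01,
        -4.04102412e+02],
       [-6.45713388e-01, -2.02423501e-01,  7.36260108e-01,
        -6.20773812e+02],
       [ 0.00000000e+00,  0.00000000e+00,  0.00000000e+00,
         1.00000000e+00]])}
```

View pics/top0.png

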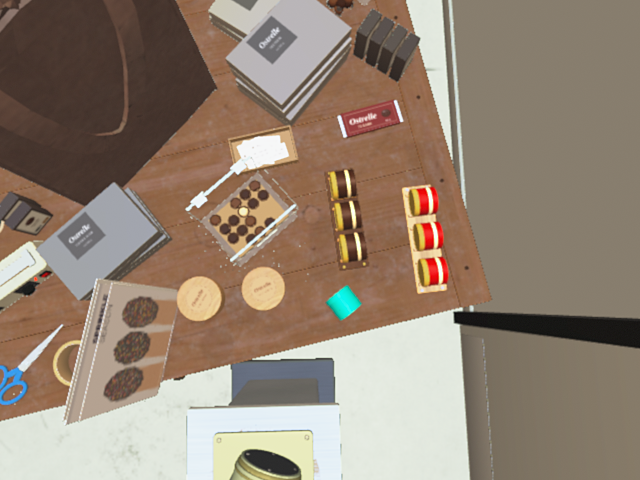

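View pics/side0.png

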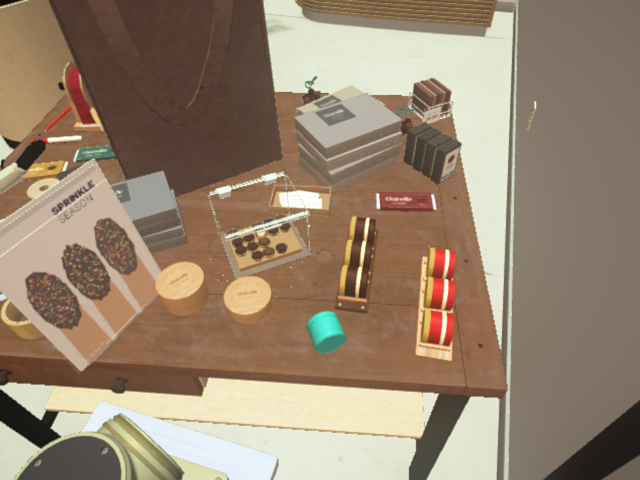

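Red candidates in top: tins at about (424,201), (428,236) and (433,271), on the light tray. The turquoise tin at (344,303) is the wrong colour, and the red bar at (370,118) is flat. The three on the tray fit the description. I'll confirm with one enlarged crop and segment them.

```bash
python3 - <<'E'
import cv2,numpy as np
t=cv2.imread("pics/top0.png");s=cv2.imread("pics/side0.png")
a=cv2.resize(t[160:310,315:465],None,fx=2.6,fy=4,interpolation=cv2.INTER_CUBIC)
b=cv2.resize(s[210:360,325:475],None,fx=2.6,fy=4,interpolation=cv2.INTER_CUBIC)
cv2.imwrite("pics/crop.png",np.hstack([a,b]))
for n,im in(("t",t),("s",s)):
    h=cv2.cvtColor(im,cv2.COLOR_BGR2HSV)
    red=((h[...,0]<6)|(h[...,0]>172))&(h[...,1]>190)&(h[...,2]>120)
    br=(h[...,0]>20)&(h[...,0]<30)&(h[...,1]>140)
    for nm,m in(("red",red),("brass",br)):
        k,l,st,c=cv2.connectedComponentsWithStats(m.astype(np.uint8))
        for i in range(1,k):
            if st[i,4]>40: print(n,nm,st[i],c[i].round(1))
E
```

```text
t red [430 187   8  26 111] [434.5 199.2]
t red [417 188  12  26 209] [423.3 200.9]
t red [422 223  12  26 217] [428.1 235.7]
t red [435 222   8  26 114] [439.4 234.1]
t red [439 257   9  26 123] [444.2 269.5]
t red [426 258  13  27 217] [432.7 270.9]
t brass [328 172  10  23 138] [333.3 182.7]
t brass [411 189   8  24 111] [415.3 199.6]
t brass [334 203   9  26 144] [338.3 214.7]
t brass [416 224   8  24 113] [420.2 235. ]
t brass [339 235   9  24 146] [343.2 246.5]
t brass [420 259   9  25 118] [424.7 270.7]
s red [ 47 107  24  22  58] [ 59.1 117.1]
s red [434 258  10  13  82] [438.4 264.9]
s red [434 278   9   7  51] [438.1 280.8]
s red [431 288  12  17 141] [436.7 296.3]
s red [447 290   7  16  59] [449.7 299. ]
s red [431 311  11   8  63] [436.1 314.4]
s red [429 323  12  17 161] [434.7 330.6]
s red [445 324   8  18  94] [448.7 332.7]
s brass [428 277   4  21  60] [429.3 287. ]
s brass [425 318   4  15  44] [426.3 325.9]
```

View pics/crop.png

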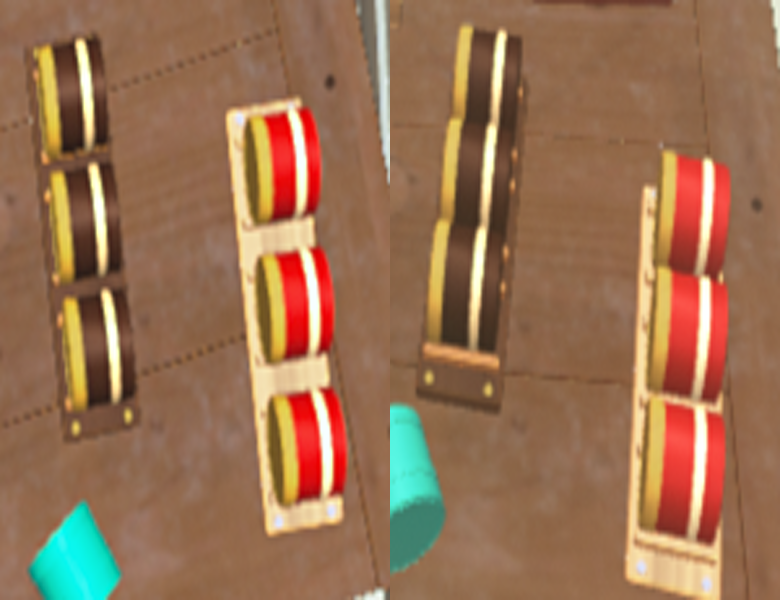

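The crop confirms three red tins with brass lids and a cream band on the light board, lids toward +y. The turquoise one lies apart. Next I'll fit both rows' poses from the two views.

```bash
cat > h.py <<'E'
import cv2,numpy as np
from scipy.optimize import minimize,least_squares
def proj(m,P):
    P=np.atleast_2d(P);c=m["camera_from_world"];q=P@c[:3,:3].T+c[:3,3]
    return np.c_[m["fx"]*q[:,0]/-q[:,2]+m["cx"],m["fy"]*q[:,1]/q[:,2]+m["cy"]]
th=np.linspace(0,2*np.pi,48)
def cyl(x,y,z,yaw):   # axis y
    L=np.vstack([np.c_[30*np.cos(th),0*th+e,30*np.sin(th)] for e in(-25,25)])
    c,s=np.cos(yaw),np.sin(yaw)
    return L@np.array([[c,s,0],[-s,c,0],[0,0,1]])+[x,y,z]
def row(p,sp):
    x,y,z,w=p; return [cyl(x+d*np.cos(w),y+d*np.sin(w),z,w) for d in(-sp,0,sp)]
def render(m,p,sp,shape=(480,640)):
    im=np.zeros(shape,np.uint8)
    big=np.zeros((shape[0]*4,shape[1]*4),np.uint8)
    for c in row(p,sp):
        h=cv2.convexHull(((proj(m,c)+.5)*4*16).astype(np.int32))
        cv2.fillConvexPoly(big,h,255,cv2.LINE_AA,4)
    return cv2.resize(big,(shape[1],shape[0]),interpolation=cv2.INTER_AREA)/255.
def mask(im,kind):   # im BGR
    h=cv2.cvtColor(im,cv2.COLOR_BGR2HSV)
    H,S,V=h[...,0],h[...,1],h[...,2]
    if kind=="red": core=((H<6)|(H>172))&(S>150)&(V>90)
    else: core=(V<75)
    return core,(H>18)&(H<32)&(S>110)
E
python3 - <<'E'
from h import *
from workcell import env
im={n:cv2.imread(f"pics/{n}0.png") for n in("top","side")}
M={n:env.camera_model(n) for n in im}
def ray(m,uv):
    c=m["camera_from_world"];d=np.array([(uv[0]-m["cx"])/m["fx"],-(uv[1]-m["cy"])/m["fy"],-1])
    R=c[:3,:3];return -R.T@c[:3,3],R.T@d
def onz(m,uv,z):
    o,d=ray(m,uv);return (o+d*(z-o[2])/d[2]).round(1)
print("red",[onz(M["top"],u,50) for u in((427,200),(431,235),(436,270))])
print("brown",[onz(M["top"],u,55) for u in((344,182.),(348,213),(353,245))])
w=env.camera_model("wrist");c=w["camera_from_world"];print("wrist cam at",-c[:3,:3].T@c[:3,3],"look",-c[2,:3],w["fx"])
# red fit
roi={"top":(405,470,180,295),"side":(415,465,240,350)}
T={}
for n in im:
    co,br=mask(im[n],"red");k=(co|br).astype(np.uint8);z=np.zeros_like(k);a=roi[n];z[a[2]:a[3],a[0]:a[1]]=k[a[2]:a[3],a[0]:a[1]]
    T[n]=cv2.morphologyEx(z,cv2.MORPH_CLOSE,np.ones((3,9))).astype(float)
def cost(p): return sum(np.abs(render(M[n],[p[0],p[1],p[2],p[3]/100],75)-T[n]).sum() for n in T)
p0=[*onz(M["top"],(431,235),50)[:2],36,10]
r=minimize(cost,p0,method="Nelder-Mead",options=dict(initial_simplex=np.array([p0]+[np.add(p0,e) for e in np.diag([10,10,8,8])]),maxiter=150));print(r.x,r.fun,sum(t.sum() for t in T.values()))
for n in im:
    o=im[n].copy();
    for cc in row([*r.x[:3],r.x[3]/100],75): cv2.polylines(o,[cv2.convexHull(proj(M[n],cc).round().astype(np.int32))],1,(255,0,0))
    cv2.imwrite(f"pics/fit_{n}.png",o)
a=cv2.imread("pics/fit_top.png")[160:310,315:465];b=cv2.imread("pics/fit_side.png")[210:360,325:475]
h=cv2.cvtColor(im["top"],cv2.COLOR_BGR2HSV)
print(h[200:245:4,352:372:2,2])
E
```

```text
red [array([ 569.8, -354.7,   50. ]), array([ 495.4, -358.7,   50. ]), array([ 422.2, -364.6,   50. ])]
brown [array([ 612.1, -181.3,   55. ]), array([ 545.7, -187.2,   55. ]), array([ 478.3, -195.1,   55. ])]
wrist cam at [106.75860492 567.49108947 385.54522687] look [ 0.2279663  -0.07239546 -0.97097387] 413.77334973461495
[ 498.8219089  -356.16920478   28.96504034    7.26555666] 770.7647058823529 5278.0
[[122  96  89 131 150 149 147 144 146 146]
 [255  83  82  86 145 143 144 145 145 146]
 [255 174  95  97 127 144 146 146 146 148]
 [255 255 133 137 131 143 141 143 145 147]
 [255 255 108 100  94 150 145 142 143 142]
 [217 255 125  75  76 134 149 145 142 144]
 [147 255 134  60  62 121 148 147 149 148]
 [ 95 160  88  99 101 127 148 147 146 147]
 [103 173 180  84  81  91 132 145 140 137]
 [ 74 158 255 210  74  79 114 137 135 137]
 [ 97  94 255 255  98  99  96 145 131 123]
 [129 125 211 253 190 129 133 138 143 141]]
```

```bash
cat >> h.py <<'E'
def ray(m,uv):
    c=m["camera_from_world"];d=np.array([(uv[0]-m["cx"])/m["fx"],-(uv[1]-m["cy"])/m["fy"],-1])
    R=c[:3,:3];return -R.T@c[:3,3],R.T@d
def onz(m,uv,z):
    o,d=ray(m,uv);return (o+d*(z-o[2])/d[2]).round(1)
def tri(ms,uvs):
    A=0;b=0
    for m,u in zip(ms,uvs):
        o,d=ray(m,u);d=d/np.linalg.norm(d);P=np.eye(3)-np.outer(d,d);A=A+P;b=b+P@o
    return np.linalg.solve(A,b).round(1)
E
python3 - <<'E'
from h import *
from workcell import env
M=[env.camera_model(n) for n in("top","side")]
print("sprinkle top corner",tri(M,((97,280),(97,165))), "lower", tri(M,((67,422),(82,368))),tri(M,((178,290),(160,282))))
print("bag base corners(z0)",onz(M[1],(280,160),0),onz(M[1],(172,200),0),onz(M[0],(215,88),0),onz(M[0],(100,208),0))
print("bag handle-ish side of bag top edges (tri)",tri(M,((215,88),(280,160))),tri(M,((100,208),(172,200))))
print("crates",tri(M,((350,40),(400,125))))
E
```

```text
sprinkle top corner [408.5 226.6 282.8] lower [170.  319.9   2.5] [394.7 183.8   4.7]
bag base corners(z0) [844.2  97.9   0. ] [625. 296.   0.] [853.8 100.4   0. ] [582.4 353.8   0. ]
bag handle-ish side of bag top edges (tri) [858.9 103.6 -11.8] [589.7 307.2  30.7]
crates [ 886.8 -200.5  131.2]
```

The sprinkle box is about 283 mm high and lies on the way. I'll rise and turn first, then cross above it.

```bash
python3 -m jog '{"jaw":[91,91,91,91,91,91,91,91,91,91],"slide":[[0,0,-1],[0,0,-1],[0,0,-1],[0,0,-1],[0,0,-1],[0,0,-1],[0,0,0],[0,0,0],[0,0,0],[0,0,0]],"spin":[1,1,1,1,1,1,1,1,1,1]}'
python3 -m jog '{"jaw":[91,91,91,91,91,91,91,91,91,91],"slide":[[0,0,0],[0,0,0],[0,0,0],[0,0,0],[0,0,0],[0,0,0],[0,0,0],[0,0,0],[0,0,0],[0,0,0]],"spin":[1,1,1,1,1,1,1,1,1,0.7]}'
```

```text
time_s: 1.1
ee_pos: [172.5, 548.4, 393.5]
ee_rot: [-180.0, 0.1, 82.2]
force: [-0.1, -0.4, -0.2]
gripper_width: 91.1
gripper_force: 0.0
time_s: 2.1
ee_pos: [214.9, 530.1, 391.7]
ee_rot: [-178.9, 1.7, 9.3]
force: [0.2, 0.5, -1.1]
gripper_width: 91.3
gripper_force: 0.0
```

```bash
python3 -m jog '{"jaw":[91,91,91,91,91,91,91,91,91,91],"slide":[[0.4,0.97,0],[0.4,0.97,0],[0.4,0.97,0],[0.4,0.97,0],[0.4,0.97,0],[0.4,0.97,0],[0.4,0.97,0],[0.4,0.97,0],[0.4,0.97,0],[0.4,0.97,0]],"spin":[0,0,0,0,0,0,0,0,0,0]}'
```

```text
time_s: 3.1
ee_pos: [380.9, 260.7, 382.9]
ee_rot: [-178.9, 1.7, 9.3]
force: [0.8, 0.4, 0.8]
gripper_width: 90.8
gripper_force: 0.0
```

```bash
python3 -m jog '{"jaw":[91,91,91,91,91,91,91,91,91,91],"slide":[[0.2,0.96,0],[0.2,0.96,0],[0.2,0.96,0],[0.2,0.96,0],[0.2,0.96,0],[0.2,0.96,0],[0.2,0.96,0],[0.2,0.96,0],[0.2,0.96,0],[0.2,0.96,0]],"spin":[0.5,0,0,0,0,0,0,0,0,0]}'
python3 -m jog '{"jaw":[91,91,91,91,91,91],"slide":[[0.2,0.96,0],[0.2,0.96,0],[0.2,0.96,0],[0.2,0.96,0],[0.2,0.96,0],[0,0,0]],"spin":[0,0,0,0,0,0]}'
python3 - <<'E'
from workcell import env
import cv2,pickle
m=env.camera_model("wrist");f=env.grab_frame("wrist");cv2.imwrite("pics/w1.png",f[:,:,::-1]);pickle.dump(m,open("w1.pkl","wb"));print(env.state()["ee_rot"])
E
python3 -m jog '{"jaw":[91,91,91,91,91,91,91,91],"slide":[[0,1,0.5],[0,1,0.5],[0,1,0.5],[0,1,0.5],[0,1,0.5],[0,1,0.5],[0,0,0],[0,0,0]],"spin":[0,0,0,0,0,0,0,0]}'
python3 - <<'E'
from workcell import env
import cv2,pickle
m=env.camera_model("wrist");f=env.grab_frame("wrist");cv2.imwrite("pics/w2.png",f[:,:,::-1]);pickle.dump(m,open("w2.pkl","wb"));print(env.state()["ee_rot"])
a=cv2.imread("pics/w1.png");b=cv2.imread("pics/w2.png")
cv2.imwrite("pics/w12.png",cv2.resize(__import__("numpy").hstack([a,b]),(800,300)))
E
```

```text
time_s: 4.1
ee_pos: [468.5, -19.8, 376.1]
ee_rot: [-179.0, 1.7, 5.3]
force: [0.5, 0.2, -0.5]
gripper_width: 91.0
gripper_force: 0.0
time_s: 4.7
ee_pos: [512.1, -162.0, 371.6]
ee_rot: [-179.0, 1.8, 5.1]
force: [0.6, -0.6, -0.5]
gripper_width: 91.2
gripper_force: 0.0
[-178.9583342     1.80640386    5.13907425]
time_s: 5.55
ee_pos: [525.1, -336.2, 279.7]
ee_rot: [-178.9, 1.7, 5.3]
force: [-0.1, 0.6, 0.7]
gripper_width: 91.2
gripper_force: 0.0
[-178.9701648     1.66836227    5.31762586]
```

View pics/w12.png

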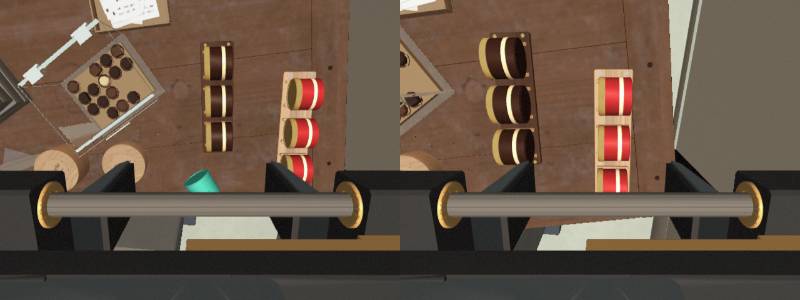

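```bash
cat > fit.py <<'E'
from h import *
import pickle
I=[cv2.imread(f"pics/w{i}.png") for i in(1,2)];M=[pickle.load(open(f"w{i}.pkl","rb")) for i in(1,2)]
# rois in full pixels (x0,x1,y0,y1)
roi={"red":[(450,530,110,270),(308,390,110,300)],"brown":[(310,385,55,250),(110,220,50,270)]}
sp={"red":75,"brown":68};p0={"red":[497,-358,36,7],"brown":[544,-188,42,10]}
out=[i.copy() for i in I]
for k in("red","brown"):
    T=[];R=[]
    for i,im in enumerate(I):
        h=cv2.cvtColor(im,cv2.COLOR_BGR2HSV);H,S,V=[h[...,j].astype(int) for j in range(3)]
        br=(H>18)&(H<32)&(S>115)
        if k=="red": m=(((H<7)|(H>170))&(S>150))|br
        else: m=(V<78)|br|((V>200)&(S<110))
        x0,x1,y0,y1=roi[k][i]
        m=cv2.morphologyEx(m[y0:y1,x0:x1].astype(np.uint8),cv2.MORPH_CLOSE,np.ones((3,11)))
        m=cv2.morphologyEx(m,cv2.MORPH_OPEN,np.ones((5,5)))
        T.append(m.astype(float));R.append((slice(y0,y1),slice(x0,x1)))
        out[i][y0:y1,x0:x1][cv2.morphologyEx(m,cv2.MORPH_GRADIENT,np.ones((2,2)))>0]=(0,255,0)
    cost=lambda p:sum(np.abs(render(M[i],[p[0],p[1],p[2],p[3]/100],sp[k])[R[i]]-T[i]).sum() for i in(0,1))
    p=np.array(p0[k],float)
    for s in(10,5):
        r=minimize(cost,p,method="Nelder-Mead",options=dict(initial_simplex=np.vstack([p]+[p+e for e in np.diag([s,s,s,s*.8])]),maxiter=110));p=r.x
    print(k,p.round(2),round(r.fun),sum(t.sum() for t in T))
    for i in(0,1):
        for c in row([*p[:3],p[3]/100],sp[k]): cv2.polylines(out[i],[cv2.convexHull(proj(M[i],c).round().astype(np.int32))],1,(255,100,0))
cv2.imwrite("pics/fit.png",np.hstack([cv2.resize(out[0][40:300,300:540],(400,433)),cv2.resize(out[1][40:300,100:400],(400,347))[:,:].copy() if 0 else cv2.resize(out[1][40:300,100:400],(400,433))]))
E
python3 fit.py
```

```text
red [ 492.96 -356.33   34.38    7.32] 1918 13037.0
brown [ 541.38 -189.03   41.08   11.79] 3932 19111.0
```

View pics/fit.png

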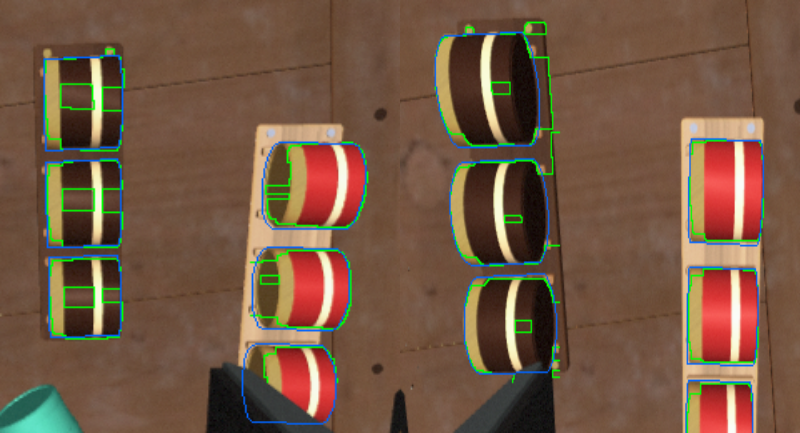

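The overlay shows both fits on the outlines. The red row's middle is (493,-356,34) with yaw 4.2°, and the brown row's is (541,-189,41) with yaw 6.8°. Both heights agree with the text. Next is a helper for tool-axis distances, then the far tin.

```bash
cat > go.py <<'E'
import sys,numpy as np
from scipy.spatial.transform import Rotation as R
from workcell import env
s=env.state();r=R.from_euler("xyz",s["ee_rot"],degrees=True)
for a in sys.argv[1:]:
    x,y,z,w=map(float,a.split(","))
    d=r.inv().apply(np.array([x,y,z])-s["ee_pos"])/30; sp=(s["ee_rot"][2]-w+180)%360-180
    print(a,"slide total",d.round(2),"spin",round(sp/8,2))
E
python3 go.py 568,-351,120,4.2 568,-351,20,4.2
```

```text
568,-351,120,4.2 slide total [1.52 0.73 5.3 ] spin 0.14
568,-351,20,4.2 slide total [1.62 0.79 8.63] spin 0.14
```

```bash
python3 -m jog '{"jaw":[91,91,91,91,91,91,91,91,91,91],"slide":[[0.31,0.15,0.9],[0.31,0.15,0.9],[0.31,0.15,0.9],[0.31,0.15,0.9],[0.31,0.15,0.9],[0,0,0.8],[0,0,0.8],[0,0,0.8],[0,0,0.8],[0,0,0]],"spin":[0.14,0,0,0,0,0,0,0,0,0]}' 30; python3 go.py 568,-351,20,4.2
```

```text
time_s: 6.6
ee_pos: [564.7, -349.9, 45.4]
ee_rot: [-178.8, 2.0, 4.3]
force: [0.0, 0.0, -0.7]
gripper_width: 91.1
gripper_force: 0.0
568,-351,20,4.2 slide total [0.13 0.06 0.84] spin 0.01
```

```bash
python3 -m jog '{"jaw":[91,91,91,50,50,40,40,40,40,40],"slide":[[0.13,0.06,0.4],[0,0,0.4],[0,0,0],[0,0,0],[0,0,0],[0,0,0],[0,0,0],[0,0,0],[0,0,0],[0,0,0]],"spin":[0,0,0,0,0,0,0,0,0,0]}' 30; python3 -m jog '{"jaw":[40,40,40,40,40,40,40],"slide":[[0,0,-0.4],[0,0,-0.8],[0,0,-0.8],[0,0,-0.8],[0,0,-0.8],[0,0,0],[0,0,0]],"spin":[0,0,0,0,0,0,0]}'; python3 -m jog '{"jaw":[40,40],"slide":[[0,0,0],[0,0,0]],"spin":[0,0]}'; python3 go.py 575,-185,120,6.75 508,-193,120,6.75
```

```text
time_s: 7.6
ee_pos: [569.4, -353.4, 23.7]
ee_rot: [-179.0, 1.7, 4.2]
force: [-0.9, 3.0, 2.7]
gripper_width: 49.8
gripper_force: 30.0
time_s: 8.3
ee_pos: [572.5, -355.6, 131.2]
ee_rot: [-179.1, 1.7, 4.1]
force: [0.6, 0.2, -2.2]
gripper_width: 49.9
gripper_force: 30.0
time_s: 8.5
ee_pos: [571.9, -355.0, 129.4]
ee_rot: [-178.9, 1.9, 4.2]
force: [0.8, -0.7, -2.9]
gripper_width: 50.1
gripper_force: 30.0
575,-185,120,6.75 slide total [ 0.53 -5.64  0.4 ] spin -0.32
508,-193,120,6.75 slide total [-1.72 -5.53  0.47] spin -0.32
```

Fz reads −2.2 and −2.9 N, so this is a light tin. I'll carry it to the far gap.

```bash
python3 -m jog '{"jaw":[40,40,40,40,40,40,40,40,40],"slide":[[0.05,-0.6,0],[0.1,-0.9,0],[0.1,-0.9,0],[0.1,-0.9,0],[0.1,-0.9,0],[0.08,-0.9,0],[0,-0.54,0],[0,0,0],[0,0,0]],"spin":[-0.16,-0.16,0,0,0,0,0,0,0]}'; python3 go.py 575,-185,95,6.75 575,-185,78,6.75
```

```text
time_s: 9.4
ee_pos: [570.3, -185.6, 133.8]
ee_rot: [-179.0, 1.7, 6.8]
force: [-0.4, -0.2, -2.5]
gripper_width: 49.8
gripper_force: 30.0
575,-185,95,6.75 slide total [0.2  0.02 1.29] spin 0.0
575,-185,78,6.75 slide total [0.21 0.03 1.85] spin 0.0
```

```bash
python3 -m jog '{"jaw":[40,40,40,40,40,40],"slide":[[0.2,0,0.5],[0,0,0.5],[0,0,0.3],[0,0,0.2],[0,0,0],[0,0,0]],"spin":[0,0,0,0,0,0]}'; python3 -m jog '{"jaw":[40,40,40,40],"slide":[[0,0,0.15],[0,0,0.1],[0,0,0],[0,0,0]],"spin":[0,0,0,0]}'
```

```text
time_s: 10.0
ee_pos: [575.1, -184.6, 88.8]
ee_rot: [-179.0, 1.6, 6.7]
force: [0.4, 0.1, -2.6]
gripper_width: 50.3
gripper_force: 30.0
time_s: 10.4
ee_pos: [574.6, -184.0, 81.2]
ee_rot: [-179.0, 1.7, 6.7]
force: [0.1, -0.0, -2.4]
gripper_width: 50.1
gripper_force: 30.0
```

```bash
python3 -m jog '{"jaw":[40,40,40],"slide":[[0,0,0.1],[0,0,0],[0,0,0]],"spin":[0,0,0]}';python3 -m jog '{"jaw":[40,40,40],"slide":[[0,0,0.07],[0,0,0],[0,0,0]],"spin":[0,0,0]}'
```

```text
time_s: 10.7
ee_pos: [575.8, -184.3, 79.3]
ee_rot: [-179.0, 1.5, 6.7]
force: [1.9, 0.7, 4.3]
gripper_width: 49.7
gripper_force: 30.0
time_s: 11.0
ee_pos: [576.6, -184.5, 78.9]
ee_rot: [-179.1, 1.3, 6.7]
force: [1.1, 1.5, 12.4]
gripper_width: 49.9
gripper_force: 30.0
```

Contact, with little side force, so it is seated. I'll ease off, open and rise.

```bash
python3 -m jog '{"jaw":[40,40,54,58,62,66,75,80,80,80],"slide":[[0,0,-0.07],[0,0,0],[0,0,0],[0,0,0],[0,0,0],[0,0,0],[0,0,0],[0,0,0],[0,0,-0.5],[0,0,-1]],"spin":[0,0,0,0,0,0,0,0,0,0]}'; python3 -m jog '{"jaw":[88,88,88],"slide":[[0,0,-1],[0,0,0],[0,0,0]],"spin":[0,0,0]}'; python3 go.py 493,-356,150,4.2
```

```text
time_s: 12.0
ee_pos: [574.0, -184.1, 121.2]
ee_rot: [-178.8, 2.0, 6.7]
force: [-0.7, -0.3, 0.1]
gripper_width: 80.0
gripper_force: 0.0
time_s: 12.3
ee_pos: [576.9, -185.2, 153.6]
ee_rot: [-179.0, 1.6, 6.7]
force: [0.4, 0.0, -0.7]
gripper_width: 87.8
gripper_force: 0.0
493,-356,150,4.2 slide total [-3.44  5.33  0.12] spin 0.31
```

```bash
python3 - <<'E'
from workcell import env
import cv2,pickle,numpy as np
m=env.camera_model("wrist");f=env.grab_frame("wrist")[:,:,::-1];t=env.grab_frame("top")[:,:,::-1]
print(env.camera_model("wrist")["camera_from_world"][:3,3])
a=cv2.resize(t[150:310,300:460],(500,500));b=cv2.resize(f,(300,225));b=np.vstack([b,np.zeros((275,300,3),np.uint8)])
cv2.imwrite("pics/p1.png",np.hstack([a,b]))
E
```

```text
[-248.11967908 -509.59693813 -483.12842332]
```

View pics/p1.png

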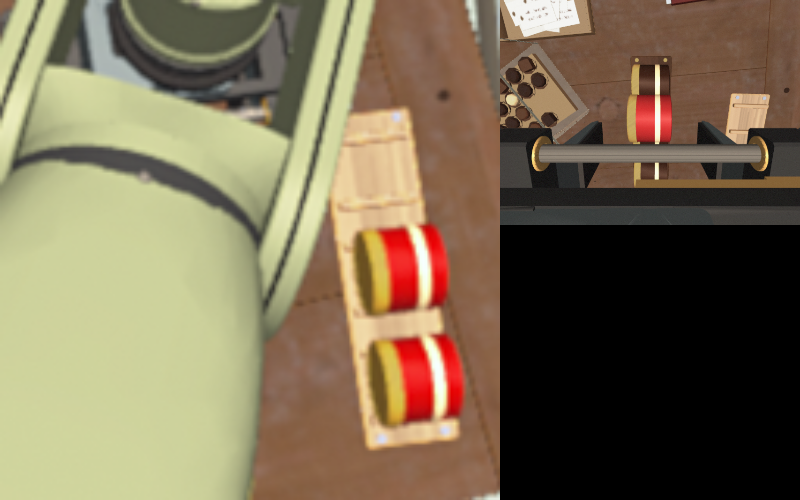

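The wrist view (inset) shows the tin saddled in the far gap, aligned with the row at (650,118). The two others are untouched in the tray. Next is the middle tin.

```bash
python3 -m jog '{"jaw":[91,91,91,91,91,91,91,91,91],"slide":[[-0.5,0.76,0],[-0.5,0.76,0],[-0.5,0.76,0],[-0.5,0.76,0],[-0.5,0.76,0],[-0.5,0.76,0],[-0.44,0.77,0.3],[0,0,0.8],[0,0,0.8]],"spin":[0.31,0,0,0,0,0,0,0,0]}';python3 go.py 493,-356,21,4.2
```

```text
time_s: 13.3
ee_pos: [483.9, -352.4, 94.8]
ee_rot: [-179.0, 1.8, 4.1]
force: [0.5, 0.4, -0.1]
gripper_width: 90.6
gripper_force: 0.0
493,-356,21,4.2 slide total [0.37 0.18 2.45] spin -0.01
```

```bash
python3 -m jog '{"jaw":[91,91,91,91,91],"slide":[[0.25,0.1,0.6],[0,0,0.6],[0,0,0.4],[0,0,0],[0,0,0]],"spin":[0,0,0,0,0]}';python3 go.py 493,-356,21,4.2
```

```text
time_s: 13.8
ee_pos: [491.0, -353.6, 48.1]
ee_rot: [-179.0, 1.7, 4.2]
force: [0.3, -0.9, 1.0]
gripper_width: 90.7
gripper_force: 0.0
493,-356,21,4.2 slide total [0.09 0.1  0.9 ] spin 0.0
```

```bash
python3 -m jog '{"jaw":[91,91,91,50,50,40,40,40,40,40],"slide":[[0.09,0.1,0.4],[0,0,0.45],[0,0,0],[0,0,0],[0,0,0],[0,0,0],[0,0,0],[0,0,0],[0,0,0],[0,0,0]],"spin":[0,0,0,0,0,0,0,0,0,0]}' 30; python3 -m jog '{"jaw":[40,40,40,40,40,40,40],"slide":[[0,0,-0.4],[0,0,-0.8],[0,0,-0.8],[0,0,-0.8],[0,0,-0.8],[0,0,0],[0,0,0]],"spin":[0,0,0,0,0,0,0]}'; python3 -m jog '{"jaw":[40,40],"slide":[[0,0,0],[0,0,0]],"spin":[0,0]}'; python3 go.py 508,-193,140,6.75
```

```text
time_s: 14.8
ee_pos: [493.4, -356.2, 23.0]
ee_rot: [-179.1, 1.7, 4.2]
force: [0.1, 0.6, 0.1]
gripper_width: 50.3
gripper_force: 29.9
time_s: 15.5
ee_pos: [496.4, -357.4, 130.6]
ee_rot: [-179.0, 1.7, 4.2]
force: [0.1, 0.4, -2.8]
gripper_width: 50.3
gripper_force: 29.9
time_s: 15.7
ee_pos: [495.8, -357.0, 129.0]
ee_rot: [-178.9, 1.9, 4.2]
force: [-0.6, 0.2, -1.2]
gripper_width: 49.8
gripper_force: 29.9
508,-193,140,6.75 slide total [ 0.8  -5.43 -0.29] spin -0.31
```

Fz is about −2 N: light too. It goes to the near gap.

```bash
python3 -m jog '{"jaw":[40,40,40,40,40,40,40,40,40],"slide":[[0.1,-0.6,-0.2],[0.15,-0.9,-0.1],[0.15,-0.9,0],[0.15,-0.9,0],[0.15,-0.9,0],[0.1,-0.8,0],[0,-0.43,0],[0,0,0],[0,0,0]],"spin":[-0.16,-0.15,0,0,0,0,0,0,0]}'; python3 go.py 508,-193,84,6.75
```

```text
time_s: 16.6
ee_pos: [503.2, -193.5, 141.9]
ee_rot: [-179.0, 1.7, 6.8]
force: [-0.3, -0.6, -2.9]
gripper_width: 50.1
gripper_force: 29.9
508,-193,84,6.75 slide total [0.22 0.03 1.92] spin 0.0
```

```bash
python3 -m jog '{"jaw":[40,40,40,40,40,40,40],"slide":[[0.22,0,0.5],[0,0,0.5],[0,0,0.5],[0,0,0.3],[0,0,0.1],[0,0,0],[0,0,0]],"spin":[0,0,0,0,0,0,0]}'; python3 -m jog '{"jaw":[40,40,40],"slide":[[0,0,0.1],[0,0,0],[0,0,0]],"spin":[0,0,0]}';python3 -m jog '{"jaw":[40,40,40],"slide":[[0,0,0.07],[0,0,0],[0,0,0]],"spin":[0,0,0]}'
```

```text
time_s: 17.3
ee_pos: [508.4, -192.1, 85.2]
ee_rot: [-179.0, 1.6, 6.7]
force: [-0.4, 0.5, -2.9]
gripper_width: 50.2
gripper_force: 29.9
time_s: 17.6
ee_pos: [507.9, -191.6, 81.8]
ee_rot: [-179.0, 1.6, 6.7]
force: [-0.4, 0.4, -2.5]
gripper_width: 50.1
gripper_force: 29.9
time_s: 17.9
ee_pos: [507.7, -191.6, 79.5]
ee_rot: [-179.0, 1.7, 6.7]
force: [-0.3, -0.5, -2.1]
gripper_width: 50.0
gripper_force: 29.9
```

```bash
python3 -m jog '{"jaw":[40,40,40],"slide":[[0,0,0.06],[0,0,0],[0,0,0]],"spin":[0,0,0]}';python3 -m jog '{"jaw":[40,40,40],"slide":[[0,0,0.04],[0,0,0],[0,0,0]],"spin":[0,0,0]}'
```

```text
time_s: 18.2
ee_pos: [507.7, -191.8, 78.6]
ee_rot: [-179.0, 1.6, 6.7]
force: [-2.5, -0.1, 6.1]
gripper_width: 50.3
gripper_force: 29.9
time_s: 18.5
ee_pos: [507.7, -192.0, 78.4]
ee_rot: [-179.0, 1.6, 6.7]
force: [-4.3, 0.7, 11.2]
gripper_width: 50.0
gripper_force: 30.0
```

Contact. Ease off, release and rise.

```bash
python3 -m jog '{"jaw":[40,40,54,58,62,66,75,80,80,80],"slide":[[0,0,-0.05],[0,0,0],[0,0,0],[0,0,0],[0,0,0],[0,0,0],[0,0,0],[0,0,0],[0,0,-0.5],[0,0,-1]],"spin":[0,0,0,0,0,0,0,0,0,0]}'; python3 -m jog '{"jaw":[91,91,91],"slide":[[0,0,-1],[0,0,0],[0,0,0]],"spin":[0,0,0]}'; python3 go.py 418,-362,150,4.2
```

```text
time_s: 19.5
ee_pos: [507.4, -191.5, 121.4]
ee_rot: [-178.8, 2.0, 6.7]
force: [0.1, 0.1, 0.7]
gripper_width: 80.3
gripper_force: 0.0
time_s: 19.8
ee_pos: [510.2, -192.7, 153.4]
ee_rot: [-179.0, 1.6, 6.7]
force: [-1.2, -0.5, -0.1]
gripper_width: 91.0
gripper_force: 0.0
418,-362,150,4.2 slide total [-3.71  5.25  0.13] spin 0.31
```

```bash
python3 -m jog '{"jaw":[91,91,91,91,91,91,91,91,91,91],"slide":[[-0.5,0.75,0],[-0.5,0.75,0],[-0.5,0.75,0],[-0.5,0.75,0],[-0.5,0.75,0],[-0.5,0.75,0],[-0.5,0.75,0.3],[0,0,0.8],[0,0,0.8],[0,0,0]],"spin":[0.31,0,0,0,0,0,0,0,0,0]}';python3 go.py 418,-362,21,4.2
```

```text
time_s: 20.8
ee_pos: [413.2, -355.0, 92.3]
ee_rot: [-178.6, 2.1, 4.2]
force: [-0.8, 1.2, -0.5]
gripper_width: 90.9
gripper_force: 0.0
418,-362,21,4.2 slide total [0.23 0.3  2.36] spin 0.0
```

```bash
python3 - <<'E'
from workcell import env
import cv2,numpy as np
f=env.grab_frame("wrist")[:,:,::-1];t=env.grab_frame("top")[:,:,::-1]
cv2.imwrite("pics/p2.png",np.hstack([cv2.resize(t[150:310,300:460],(400,400)),cv2.resize(f,(400,300),).repeat(1,0) if 0 else cv2.copyMakeBorder(cv2.resize(f,(400,300)),0,100,0,0,0)]))
E
```

```text
(no output)
```

View pics/p2.png

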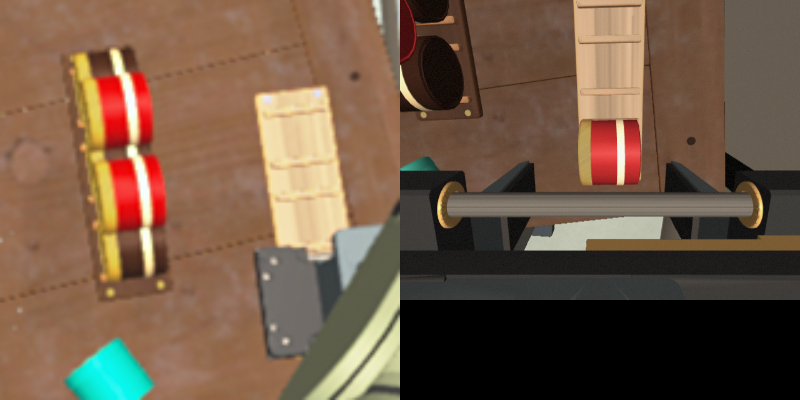

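Both light tins sit side by side in the gaps, at about (115,110) and (128,190) in the left half. The last tin, right half (610,152), lies between the fingers. Picking it up.

```bash
python3 -m jog '{"jaw":[91,91,91,91,91,91],"slide":[[0.18,0.2,0.6],[0,0,0.6],[0,0,0.6],[0,0,0.4],[0,0,0],[0,0,0]],"spin":[0,0,0,0,0,0]}' 45; python3 go.py 418,-362,21,4.2
```

```text
time_s: 21.5
ee_pos: [420.5, -362.2, 31.0]
ee_rot: [-179.1, 1.7, 4.2]
force: [0.3, -0.9, 0.1]
gripper_width: 91.1
gripper_force: 0.0
418,-362,21,4.2 slide total [-0.07 -0.01  0.34] spin 0.01
```

```bash
python3 -m jog '{"jaw":[91,91,50,50,40,40,40,40,40,40],"slide":[[-0.07,0,0.3],[0,0,0],[0,0,0],[0,0,0],[0,0,0],[0,0,0],[0,0,0],[0,0,0],[0,0,0],[0,0,0]],"spin":[0,0,0,0,0,0,0,0,0,0]}' 45; python3 -m jog '{"jaw":[40,40,40,40,40,40,40,40,40,40],"slide":[[0,0,-0.4],[0,0,-0.8],[0,0,-0.9],[0,0,-0.9],[0,0,-0.9],[0,0,-0.9],[0,0,-0.9],[0,0,-0.9],[0,0,-0.9],[0,0,-0.3]],"spin":[0,0,0,0,0,0,0,0,0,0]}'; python3 -m jog '{"jaw":[40,40,40,40,40],"slide":[[0,0,0],[0,0,0],[0,0,0],[0,0,0],[0,0,0]],"spin":[0,0,0,0,0]}'
```

```text
time_s: 22.5
ee_pos: [417.7, -361.8, 21.5]
ee_rot: [-179.0, 1.7, 4.2]
force: [-0.3, 0.9, 1.4]
gripper_width: 50.4
gripper_force: 44.8
time_s: 23.5
ee_pos: [425.3, -365.7, 257.7]
ee_rot: [-179.2, 1.6, 4.2]
force: [1.1, -0.5, -6.4]
gripper_width: 50.1
gripper_force: 44.7
time_s: 24.0
ee_pos: [424.5, -365.0, 254.3]
ee_rot: [-179.0, 1.8, 4.2]
force: [0.3, -0.2, -6.9]
gripper_width: 49.7
gripper_force: 44.7
```

Fz is about −6.6 N, so this is the heavy one. One last look at the pyramid before handing in.

```bash
python3 - <<'E'
from workcell import env
import cv2,numpy as np
from h import *
S=env.grab_frame("side")[:,:,::-1].copy();t=env.grab_frame("top")[:,:,::-1].copy()
for n,im in(("side",S),("top",t)):
    m=env.camera_model(n)
    for d in(-34,34):
        c=cyl(541.4+d*.993,-189+d*.1176,91,.118);cv2.polylines(im,[cv2.convexHull(proj(m,c).round().astype(np.int32))],1,(255,100,0))
cv2.imwrite("pics/p3.png",np.hstack([cv2.resize(t[150:310,300:460],(400,400)),cv2.resize(S[180:340,300:460],(400,400))]))
E
```

```text
(no output)
```

View pics/p3.png

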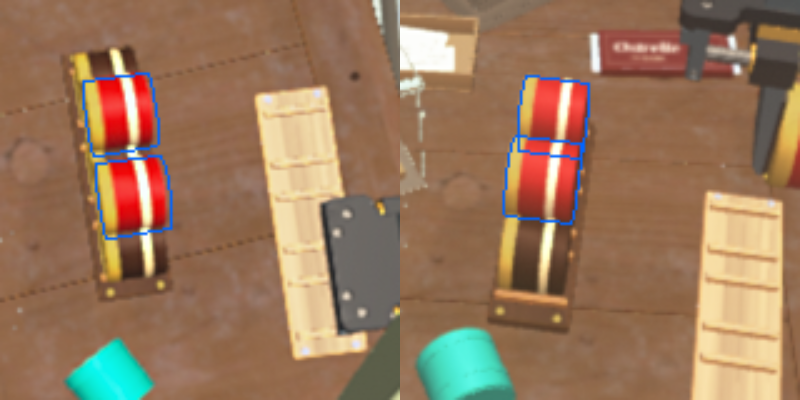

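In both views the two placed tins match the outlines predicted for the gap sites to within a few mm, and the heavy one is held aloft. Handing in.

```bash
python3 -c "
from workcell import env
print(env.job_done())"
```

```text
the job is handed in; nothing more can be done
None
```

I've handed the job in: the two lighter red tins (about 2.5 N each) lie saddled in the two gaps, and the heaviest (about 6.6 N) is held still about 27 cm above the table. The hand-in returned no verdict.

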